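# Lean a printed mast foot to the mark with a pendulum angle gauge

### The job

Take the blue angle gauge out of its holder and slide its tongue fully down into the slot of the green printed mast foot, without turning the gauge end for end. Then, gripping the gauge and without lifting the foot away, rock the foot up off its low heel onto the rib under it until the gauge's swinging pointer settles on the red mark, and finish still holding it there, the foot standing on its rib on the metal plate, so that its uneven underside can be scribed. Leave everything else on the table where it is.

Things in the scene. Friction and masses are not known exactly. Their poses are not given: they have to be found in the camera images.
- gauge_grip (a point): Blue angle gauge: a flat upright plate with a handle on top. This is the handle's centre; the handle is 10 mm thick (own x, square to the plate), 44 mm wide (y), 24 mm high (z). Below it (from 11 mm down) is a 116 mm wide, 10 mm thick frame with a white dial seen from both faces; the tongue's foot lies 148 mm below. It stands loosely in the holder at the start: lift straight out
- gauge_seat (a point): Centre of the gauge's shoulders (underside of the frame, top of the tongue), 123 mm below gauge_grip along the gauge's own z; same axes. The tongue below it is 8 mm thick (x), 56 mm wide (y) and 25 mm long (z)
- gauge: The whole angle gauge, 116 mm wide, 161 mm high, about 0.1 kg; origin at the centre of the tongue's foot, x square to the plate, y along its width, z up to the handle
- pointer (a joint): Black pointer with brass bob, hanging freely by gravity in the gauge from a pivot 27 mm below gauge_grip, shown on both faces. In rad: 0 along the gauge's own -z, positive when its tip stands to the gauge's own +y; at rest it equals the gauge's lean to its own +y. After a move it swings a little and calms within about 1 s
- pointer_tip (a point): Tip of the pointer, 74 mm from its pivot
- mark (a joint): Red mark, a bar 7 mm wide and 14 mm long preset on the dial (not to be moved); same pivot and sense as the pointer. Its value in rad (5.7 to 11.5 degrees, differs each time) is the lean of the gauge to its own +y at which the pointer stands on it
- red_mark (a point): Centre of the red mark, 74 mm from the pointer's pivot
- foot: Green printed mast foot, loose on the plate, about 0.2 kg: flange 46 (x) by 84 (y) by 12 mm, on it a collar 26 by 80 by 30 mm with the slot. Underneath, a round rib along x reaches 10 mm below the flange and a heel bead near the -y end 4 mm; left alone it rests on both. On the rib it rocks to a lean of 15 degrees to +y; let go, it tips to one side or the other. Origin on the plate below it; z vertical at rest
- foot_slot (a point): Centre of the slot's mouth, at the collar's top. Axes: z out of the slot, y along it, x across; at rest z leans 8 degrees to the foot's -y. Slot 9.5 mm wide, 58 mm long, 30 mm deep, mouth bevelled 3 mm. Fully home: the gauge's shoulders lie on the collar's top. The gauge goes in with its own y along this y (not turned round)
- foot_rib (a point): Centre line of the rib's rounding (5 mm radius, along x), mid-length, 5 mm above the plate. In the axes of foot_slot it lies 6 mm to +y and 47 mm below foot_slot; the foot rolls on it as it rocks about x
- plate: Flat metal marking-out plate, fixed, 200 mm (x) by 220 mm (y) by 12 mm; origin at the centre of its underside, on the table
- holder: Grey holder block of the gauge, fixed, 60 mm (x) by 120 mm (y) by 34 mm on a 4 mm thick, 84 mm by 144 mm base; origin at the centre of its underside. The gauge's tongue stands in a loose slot, its shoulders on the block's top
- pliers: Pliers with yellow and black handles, 140 mm long, lying flat, 15 mm high; leave alone
- spool: Red filament spool lying flat, 200 mm across, 65 mm high; leave alone
- wheel: Green printed wheel, 110 mm across, 14 mm high; leave alone
- scraper: Scraper with green handle, 240 mm long, 20 mm high; leave alone
- scribing_block: Scribing block: dark steel base 60 mm by 80 mm with a post 226 mm high and a slanting scriber needle that reaches 112 mm to the sides; leave alone
- caliper: Caliper lying flat, 230 mm long, 14 mm high; leave alone
- skyline: Black printed row of small towers, 130 mm long, 34 mm high; leave alone
- scriber: Steel scriber, 120 mm long and 7 mm thick, lying near the far edge of the plate; leave alone
Mind the look-alikes: they are no part of the job. There is more than one size of the gauge; the job needs the middle-sized.

How it is judged:
On the way:
1. the gauge is fully home in the foot's slot, its shoulders on the collar (z of gauge_seat in the frame of foot_slot between -0.006 and 0.004 m and distance between gauge_seat and foot_slot below 0.006 m and angle between the z axis of gauge_seat and the z axis of foot_slot, either way round below 0.09 rad), for 0.2 s.
At the end, for the whole second after the job is handed in: Fingers still hold the gauge; its shoulders are within 4 mm of the collar's top, aligned within 5 degrees; the foot is off its heel, past level to its +y, pressing on the plate (over 0.5 N), at rest; the pointer hangs still, its tip within 4 mm of the red mark's centre (all of step 1 and distance between pointer_tip and red_mark below 0.004 m and velocity of joint pointer between -0.4 and 0.4 rad/s and angle between foot_slot's own y axis and vertical above 1.59 rad and contact force between foot and plate above 0.5 N and contact force between the fingers and gauge above 1 N and contact force between gauge and plate below 0.1 N and linear speed of foot below 0.02 m/s); the arm keeps its last pose, push and grip.
It fails at once if something else on the table is pushed more than 20 mm (distance of any of pliers, spool, wheel, scraper, scribing_block, caliper, skyline, scriber from where it was at the start of the episode above 0.02 m).
It fails at once if the foot is lifted off the plate (height (world z) of foot_rib above 0.04 m).
It also fails if it takes over 43 s, if anything falls off the work surface, if the arm or the gripper's body presses on something with over 40 N, if the wrist force passes 120 N, or if a joint passes its speed limit or range.

### The arm

A 6-joint arm with a two-finger parallel gripper is mounted at the origin on the work surface. World frame = base frame: x ahead of the robot, y to its left, z up, the work surface at z = 0. Lengths are in m, angles in rad, forces in N, time in s.
With the tool pointing down it reaches from about 0.375 to 0.975 m from the base axis. Payload 3.8 kg.
Tool frame: the origin (TCP) lies midway between the tips of the shut fingers; the grasp point (between the pads) lies 19 mm behind it; z points along the fingers, y is the direction in which the jaws open and shut (so a half turn about z gives the same grasp; the last joint's range is limited). The gripper opens to 85 mm and grips with 20 to 120 N. Pads are 22 mm wide; open, the fingers measure 114 mm over their backs; the gripper's body (76 mm by 85 mm) begins 54 mm behind the grasp point. The pads swing forward as they close: fully open they stand 13 mm farther back than shut.
Start: joints at [-1.215, 0.264, 1.604, -0, 1.274, -0.037], TCP at [0.258, -0.624, 0.231] pointing down, gripper open.
Joint ranges: [-2.63, 2.63], [-0.94, 2.18], [0.31, 2.57], [-1.31, 4.45], [0, 2.66], [-2.55, 2.55]. Speed limits (rad/s): [2.57, 2.57, 3.14, 3.14, 3.14, 3.14].

### API

Orientations are given as a rotation vector (axis times angle).
In Python, from workcell import bot gives the robot as it stands. The module is installed in compiled form; this text tells all that it offers.
- The arm moves only by the tool play_rows, never from a script. Its argument "series" is a list of rows, each an object with "translation": the shift along the tool's x, y, z in m, a list of three; "spin": the turn about the tool's z in units of 5 degrees (1.0 is 5 degrees). In form: [{"translation": [dx, dy, dz], "spin": spin}, ...]. A call has 1 to 5 rows; each row shifts and turns the commanded pose from where the row before left it, along the tool's axes as they then stand; what a row does not reach is not made up. A row lasts 1/10 s, in which the tool goes at most 50 mm and 8.59 degrees, less where a joint would pass 70% of its speed; a pose out of reach is approached as far as the arm can. A call is refused whole if a number of a shift passes 0.05 or a number of a turn 1, either way. A call with a gripper value outside its range is refused whole. "jaw" is the gripper's target within -1 to 1 (fully open at 1, half-way at 0, shut at -1), set as the call begins (left out, the last holds). The fingers move at their own pace and stop on an object; "force" is the grip in N (left out, the last holds). Time passes only in rows, so rows that do not move let the fingers close. It gives the time, the measured TCP pose, the force and the opening at its end, in the units of the state.
- bot.read_state(): the state, without advancing time (a new reading comes with each control period).
- bot.read_camera(name): name is "side" or "top" or "wrist"; returns the picture (400x640x3 uint8, blue, green, red); there is no depth.
- bot.get_calibration(name): a dict with "fov_y" (degrees; the focal length in pixels is half the picture's height over the tangent of half this angle, whatever the lens; pixels are square), "cx", "cy" (the principal point, pixels), "R" (3x3) and "t" (3): a world point X has camera coordinates R X + t. Camera axes: x right, y down, z forward; pixel columns grow to the right and rows downward; lengths in m; the calibration is good to about 2 mm. A picture is of the moment at which its call begins: read the wrist's pose just before it. get_calibration takes no time and is no camera call; for the wrist camera it gives the pose at the moment of the call.
- bot.finish_job(): hands the job in, once; it reports no verdict.
The state is a dict: "time": time; "q": joint angles; "joint_vel": joint speeds; "joint_torque": joint torques, N m; "tool_pos": TCP position; "tcp_rot": TCP orientation; "wrist_force": force on the tool from outside, world axes, zero at the start; "torque": the same for the moment, N m; "width": opening from 0.0 (shut) to 1.0 (fully open).
Only numpy, scipy, OpenCV 4.12 (cv2) and the standard library are available. Lean on these libraries where they do the work, as an engineer would, in place of code of your own. Each camera call takes 0.05 s, during which the arm holds its last target. There are 200 camera calls.

## Working session

There is one attempt and no reset: what is moved stays moved. The work goes in short steps, Python scripts to look and compute and a tool call to move; the robot and the scene stay as the last step left them, time stands still between calls to the robot, and variables do not carry over. Pictures are saved under pics/ and viewed, about 8 in all and at most 12, crops included, and the job is handed in when it is done.

Besides the shell and the picture viewer there is one more tool, called after ">>>" by a JSON object that holds its "op" and its "data". play_rows: Moves the arm, as the interface text tells. Its arguments: {"type":"object","properties":{"series":{"type":"array","items":{"type":"object","properties":{"translation":{"type":"array","items":{"type":"number"}},"spin":{"type":"number"}}}},"jaw":{"type":"number"},"force":{"type":"number"}},"required":["series"]}

```bash
mkdir -p pics; cat > h.py <<'E'
import numpy as np, cv2
from workcell import bot
from scipy.spatial.transform import Rotation as Ro
def snap(n,f):
    c=bot.get_calibration(n); im=bot.read_camera(n); cv2.imwrite('pics/'+f,im); np.save('pics/'+f+'.npy',np.array([c],dtype=object),allow_pickle=True); return im,c
def load(f): return cv2.imread('pics/'+f), np.load('pics/'+f+'.npy',allow_pickle=True)[0]
def ray(c,u,v):
    f=200/np.tan(np.radians(c['fov_y'])/2); R=np.array(c['R']);t=np.array(c['t'])
    d=R.T@np.array([(u-c['cx'])/f,(v-c['cy'])/f,1]); return -R.T@t,d/np.linalg.norm(d)
def onz(c,u,v,z):
    o,d=ray(c,u,v); return o+d*(z-o[2])/d[2]
def tri(*l):
    A=np.zeros((3,3));b=np.zeros(3)
    for c,u,v in l:
        o,d=ray(c,u,v);P=np.eye(3)-np.outer(d,d);A+=P;b+=P@o
    p=np.linalg.solve(A,b); return p,[np.linalg.norm(np.cross(p-ray(*l_)[0],ray(*l_)[1])) for l_ in l]
def proj(c,X):
    f=200/np.tan(np.radians(c['fov_y'])/2); p=np.array(c['R'])@X+c['t']; return f*p[:2]/p[2]+[c['cx'],c['cy']]
E
python3 - <<'E'
from h import *
np.set_printoptions(precision=4,suppress=True)
for n in ['side','top','wrist']:
    im,c=snap(n,n+'0.png'); print(n,c['fov_y'],-np.array(c['R']).T@c['t'],np.array(c['R'])[2])
s=bot.read_state();print(s)
E
```

```text
side 44.65541638307852 [ 0.4527 -1.0955  1.1691] [ 0.021   0.722  -0.6916]
top 57.90540534496645 [ 0.3915 -0.0203  1.1804] [ 0.0885  0.0099 -0.996 ]
wrist 63.07221517223314 [ 0.3229 -0.5976  0.3728] [-0.2542 -0.1031 -0.9616]
{'time': 0.15, 'q': array([-1.2149,  0.2646,  1.605 ,  0.    ,  1.2737, -0.0369]), 'joint_vel': array([-0.0009, -0.0019, -0.0033, -0.0017, -0.0008, -0.0011]), 'joint_torque': array([  0.0001, -51.5906, -36.796 ,  -0.    ,   0.0081,  -0.    ]), 'tool_pos': array([ 0.2582, -0.6231,  0.2303]), 'tcp_rot': array([-3.0795, -0.6127,  0.0004]), 'wrist_force': array([ 0.2281, -0.9372,  0.599 ]), 'torque': array([-0.0691, -0.0006, -0.0006]), 'width': 1.0002491169646197}
```

View pics/side0.png

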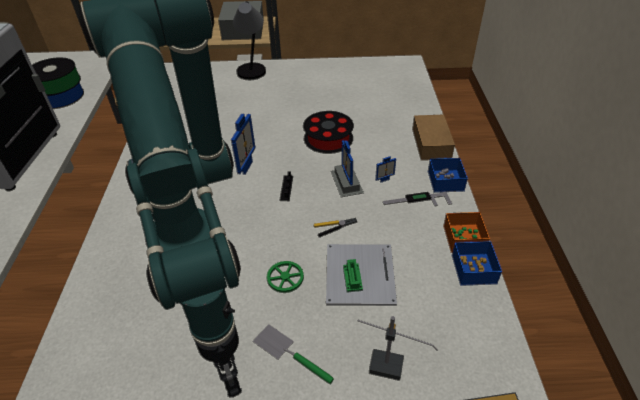

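View pics/top0.png

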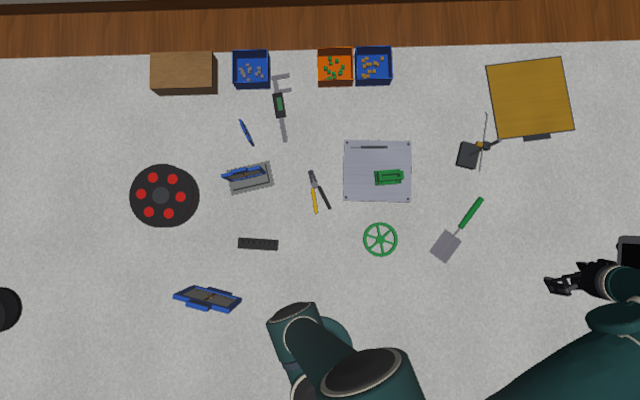

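The pictures show the middle gauge in the grey holder (top 247,175; side 347,165). The foot is on the plate (top 389,177; side 353,275). I'll enlarge those areas.

```bash
python3 - <<'E'
from h import *
t,ct=load('top0.png'); s,cs=load('side0.png')
def cr(im,x,y,w=66,h=48): return cv2.resize(im[y:y+h,x:x+w],(w*6,h*6),interpolation=cv2.INTER_CUBIC)
cv2.imwrite('pics/crop1.png',np.vstack([np.hstack([cr(t,215,155),cr(t,355,155)]),np.hstack([cr(s,315,140,66,60)[:360],cr(s,320,245,66,60)])])[:648][:600])
print(onz(ct,250,177,.02),onz(ct,389,177,.04),onz(cs,347,180,.03),onz(cs,353,275,.03))
for n,im,c in(('t',t,ct),('s',s,cs)):
    hsv=cv2.cvtColor(im,cv2.COLOR_BGR2HSV)
    m=cv2.inRange(hsv,(100,120,50),(130,255,255)); g=cv2.inRange(hsv,(50,120,40),(75,255,255))
    for nm,mm in (('b',m),('g',g)):
        k,l,st,ce=cv2.connectedComponentsWithStats(mm)
        for i in range(1,k):
            if st[i,4]>60: print(n,nm,st[i],ce[i])
E
```

```text
[0.55255348 0.20787658 0.02      ] [ 0.53841643 -0.23786925  0.04      ] [0.5558216  0.18902247 0.03      ] [ 0.54518831 -0.22773308  0.03      ]
t b [355  46  38  40 982] [373.77698574  62.00101833]
t b [ 233   50   37   39 1060] [250.34056604  66.97924528]
t b [360  80  31   6  75] [377.74666667  82.68      ]
t b [221 166  40  12 137] [240.39416058 170.46715328]
t b [179 286  62  14 152] [214.04605263 291.70394737]
t b [173 293  36  18 213] [189.88732394 302.05164319]
t b [209 302  25  11 117] [220.55555556 307.68376068]
t g [375 170  29  15 352] [388.48295455 176.61647727]
t g [459 197  24  31 187] [470.73796791 211.83957219]
t g [363 223  34  33 362] [380.04143646 239.09116022]
s b [ 48  84  34  23 359] [65.37604457 96.83844011]
s b [232 114  23  60 404] [241.23514851 144.41089109]
s b [342 140  11  24  81] [347.45679012 149.82716049]
s b [430 158  37  34 805] [447.42732919 174.7242236 ]
s b [376 161  18  20  68] [381.88235294 171.70588235]
s b [342 164  11  21  68] [348.58823529 174.57352941]
s b [ 455  242   47   43 1147] [476.48561465 263.37750654]
s g [ 42  68  37  26 438] [61.10045662 82.98401826]
s g [267 261  36  31 477] [284.73165618 276.15513627]
s g [344 260  18  31 417] [352.22781775 275.60911271]
s g [294 353  39  30 282] [313.34042553 367.70212766]
```

View pics/crop1.png

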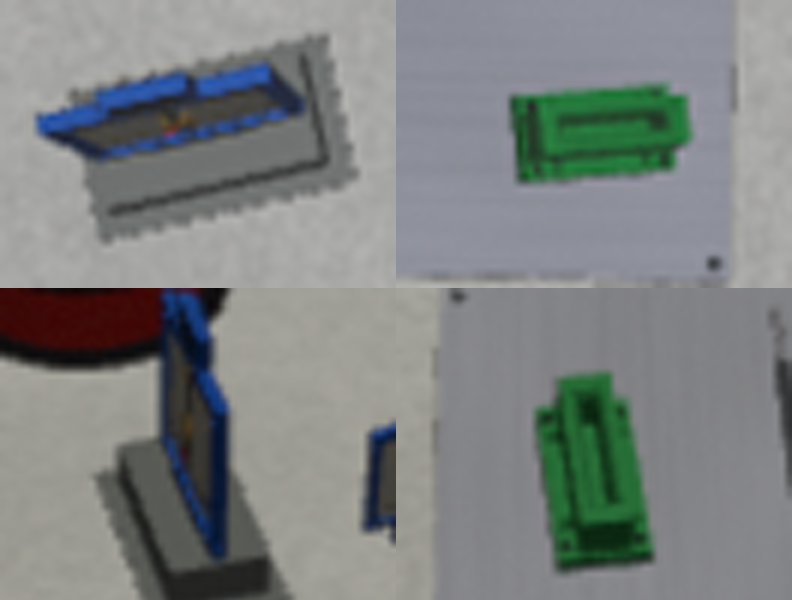

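Zoomed in, the red mark lies on the image-left (+y) side of the gauge, and the collar leans to image-right (-y). So the gauge already faces the right way. I'll get rough positions from both views before moving in for a close look.

```bash
python3 - <<'E'
from h import *
np.set_printoptions(precision=4,suppress=True)
t,ct=load('top0.png'); s,cs=load('side0.png')
T=lambda x,y:(ct,215+x/6,155+y/6); S=lambda x,y:(cs,315+x/6,140+(y-288)/6)
TF=lambda x,y:(ct,355+(x-396)/6,155+y/6); SF=lambda x,y:(cs,320+(x-396)/6,245+(y-288)/6)
print('handle top',onz(*T(145,86),.173),onz(*T(100,100),.173),onz(*T(190,78),.173))
print('frame +y top corner',tri(T(42,122),S(166,296)))
print('frame -y top corner',tri(T(272,70),S(222,405)))
print('slot mouth',tri(TF(611,121),SF(594,450)), onz(*TF(611,121),.062))
print('slot ends', onz(*TF(560,122),.062),onz(*TF(664,120),.062))
E
```

```text
handle top [0.5539 0.2083 0.173 ] [0.5478 0.2295 0.173 ] [0.5572 0.187  0.173 ]
frame +y top corner (array([0.5434, 0.2653, 0.1424]), [np.float64(0.0008556615514719999), np.float64(0.0008556615514719547)])
frame -y top corner (array([0.5658, 0.1521, 0.1517]), [np.float64(0.0022963811804399253), np.float64(0.0022963811804397596)])
slot mouth (array([ 0.5425, -0.24  ,  0.0598]), [np.float64(0.00104702888035753), np.float64(0.0010470288803575741)]) [ 0.5412 -0.2396  0.062 ]
slot ends [ 0.5413 -0.2132  0.062 ] [ 0.541 -0.267  0.062]
```

```bash
cat >> h.py <<'E'
def plan(segs,pose=None):
    """segs: (dx,dy,dz world, dyaw deg, rows) -> rows for play_rows"""
    s=bot.read_state(); R=Ro.from_rotvec(s['tcp_rot']).as_matrix(); out=[]
    for dx,dy,dz,dyaw,n in segs:
        for i in range(n):
            t=R.T@np.array([dx,dy,dz])/n
            out.append({"translation":[round(float(v),4) for v in t],"spin":round(-dyaw/n/5,3)})
            R=Ro.from_euler('z',dyaw/n,degrees=True).as_matrix()@R
    for i in range(0,len(out),5): print(str(out[i:i+5]).replace("'",'"'))
def st():
    s=bot.read_state(); R=Ro.from_rotvec(s['tcp_rot']).as_matrix()
    print('t',round(s['time'],2),'p',s['tool_pos'].round(4),'yaw',np.degrees(np.arctan2(R[1,0],R[0,0])).round(2),'F',s['wrist_force'].round(2),'M',s['torque'].round(3),'w',round(s['width'],3))
E
python3 -c "
from h import *
st(); plan([(.192,.423,0,50,10),(-.07,.34,0,29,8)])"
```

```text
t 0.15 p [ 0.2582 -0.6231  0.2303] yaw 22.5 F [ 0.23 -0.94  0.6 ] M [-0.069 -0.001 -0.001] w 1.0
[{"translation": [0.0339, -0.0317, 0.0001], "spin": -1.0}, {"translation": [0.0366, -0.0287, 0.0001], "spin": -1.0}, {"translation": [0.0389, -0.0254, 0.0], "spin": -1.0}, {"translation": [0.041, -0.0219, 0.0], "spin": -1.0}, {"translation": [0.0427, -0.0182, 0.0], "spin": -1.0}]
[{"translation": [0.0442, -0.0144, 0.0], "spin": -1.0}, {"translation": [0.0452, -0.0105, 0.0], "spin": -1.0}, {"translation": [0.046, -0.0065, 0.0], "spin": -1.0}, {"translation": [0.0464, -0.0025, 0.0], "spin": -1.0}, {"translation": [0.0464, 0.0016, 0.0], "spin": -1.0}]
[{"translation": [0.0379, -0.0211, 0.0], "spin": -0.725}, {"translation": [0.0392, -0.0187, 0.0], "spin": -0.725}, {"translation": [0.0403, -0.0162, 0.0], "spin": -0.725}, {"translation": [0.0412, -0.0136, 0.0], "spin": -0.725}, {"translation": [0.042, -0.011, 0.0], "spin": -0.725}]
[{"translation": [0.0426, -0.0083, 0.0], "spin": -0.725}, {"translation": [0.043, -0.0056, 0.0], "spin": -0.725}, {"translation": [0.0433, -0.0028, 0.0], "spin": -0.725}]
```

>>> {"op": "play_rows", "data": {"series": [{"translation": [0.034,-0.032,0],"spin": -1.0},{"translation": [0.037,-0.029,0],"spin": -1.0},{"translation": [0.039,-0.025,0.0],"spin": -1.0},{"translation": [0.041,-0.022,0.0],"spin": -1.0},{"translation": [0.043,-0.018,0.0],"spin": -1.0}], "jaw": 1}}

```text
time: 0.65
tool_pos: [0.3553, -0.4095, 0.2309]
tcp_rot: [-2.873, -1.27, -0.0]
wrist_force: [1.2, -0.3, 0.2]
width: 1.003
```

>>> {"op": "play_rows", "data": {"series": [{"translation": [0.044,-0.014,0.0],"spin": -1.0},{"translation": [0.045,-0.0105,0.0],"spin": -1.0},{"translation": [0.046,-0.0065,0.0],"spin": -1.0},{"translation": [0.046,-0.0025,0.0],"spin": -1.0},{"translation": [0.046,0.0015,0.0],"spin": -1.0}]}}

```text
time: 1.15
tool_pos: [0.451, -0.1994, 0.2312]
tcp_rot: [2.53, 1.862, 0.0]
wrist_force: [0.5, 0.0, 0.4]
width: 1.002
```

>>> {"op": "play_rows", "data": {"series": [{"translation": [0.038,-0.021,0.0],"spin": -0.725},{"translation": [0.039,-0.019,0.0],"spin": -0.725},{"translation": [0.04,-0.016,0.0],"spin": -0.725},{"translation": [0.041,-0.014,0.0],"spin": -0.725},{"translation": [0.042,-0.011,0.0],"spin": -0.725}]}}

```text
time: 1.65
tool_pos: [0.4056, 0.0123, 0.2311]
tcp_rot: [2.207, 2.236, 0.0]
wrist_force: [1.9, -0.5, -0.7]
width: 1.0
```

>>> {"op": "play_rows", "data": {"series": [{"translation": [0.0425,-0.008,0.0],"spin": -0.725},{"translation": [0.043,-0.0055,0.0],"spin": -0.725},{"translation": [0.043,-0.003,0.0],"spin": -0.725},{"translation": [0,0,0],"spin": 0},{"translation": [0,0,0],"spin": 0}]}}

```text
time: 2.15
tool_pos: [0.38, 0.1385, 0.2311]
tcp_rot: [1.984, 2.436, -0.001]
wrist_force: [-0.4, 0.0, -0.4]
width: 1.001
```

```bash
python3 - <<'E'
from h import *
st(); im,c=snap('wrist','w1.png'); print(-np.array(c['R']).T@c['t'])
E
```

```text
t 2.15 p [0.38   0.1385 0.2311] yaw 101.67 F [-0.41  0.05 -0.35] M [ 0.003 -0.027  0.001] w 1.001
[0.36640032 0.20567205 0.37372714]
```

View pics/w1.png

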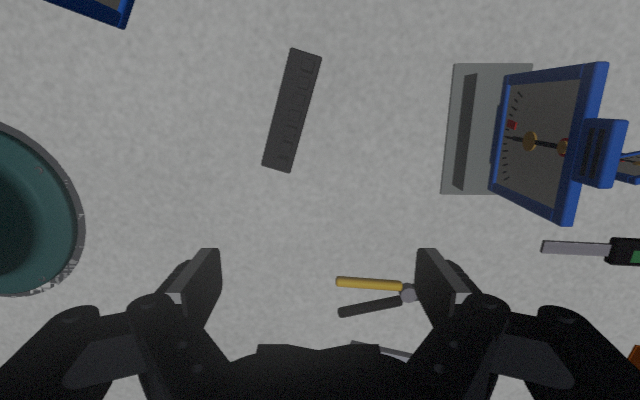

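The wrist view shows the dial clearly: red mark at about (511,125), bob at (529,141), pivot at (562,147), handle at (603,153). Image-up is +y, so the mark is on the +y side.

```bash
python3 - <<'E'
from h import *
np.set_printoptions(precision=4,suppress=True)
im,c=load('w1.png'); t,ct=load('top0.png')
hsv=cv2.cvtColor(im,cv2.COLOR_BGR2HSV); roi=np.zeros(im.shape[:2],np.uint8); roi[90:190,495:575]=1
def cen(m,n):
    k,l,s,ce=cv2.connectedComponentsWithStats(m*roi)
    for i in range(1,k):
        if s[i,4]>8: print(n,s[i],ce[i])
red=cv2.inRange(hsv,(0,150,60),(6,255,255))|cv2.inRange(hsv,(172,150,60),(180,255,255)); cen(red,'red')
cen(cv2.inRange(hsv,(8,80,60),(28,255,255)),'brass'); cen(cv2.inRange(hsv,(0,0,0),(180,255,40)),'dark')
b=cv2.inRange(hsv,(100,120,40),(130,255,255)); b[:, :485]=0
k,l,s,ce=cv2.connectedComponentsWithStats(b); i=1+np.argmax(s[1:,4]); cnt=cv2.findContours((l==i).astype(np.uint8),0,2)[0][0]
print('blue',s[i], cv2.approxPolyDP(cnt,3,True)[:,0].tolist())
cv2.imwrite('pics/crop2.png',cv2.resize(im[50:240,430:640],None,fx=3,fy=3,interpolation=cv2.INTER_CUBIC))
E
```

```text
red [514 122   3   8  11] [514.7273 125.4545]
brass [532 132   5   8  24] [534.5 135.5]
brass [564 141   4   5  10] [565.6 142.4]
brass [529 144   8   7  19] [532.8421 147.1579]
dark [505 136  18   6  61] [514.8197 138.1967]
dark [535 140  23   9 112] [545.7054 143.9196]
blue [ 536   62  104  165 5014] [[608, 62], [595, 62], [587, 95], [584, 94], [586, 100], [582, 102], [578, 96], [560, 179], [561, 193], [556, 201], [562, 209], [551, 211], [536, 202], [542, 207], [541, 214], [545, 210], [550, 220], [556, 216], [555, 221], [562, 226], [572, 225], [582, 182], [601, 188], [611, 187], [615, 178], [639, 183], [639, 175], [616, 171], [620, 157], [639, 153], [620, 152], [628, 122], [596, 119]]
```

View pics/crop2.png

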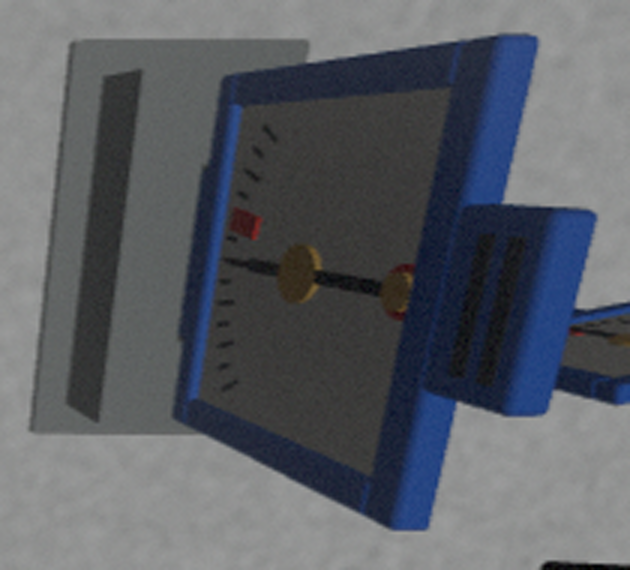

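```bash
python3 - <<'E'
from h import *
np.set_printoptions(precision=4,suppress=True)
im,c=load('w1.png'); t,ct=load('top0.png')
W=lambda x,y:(c,430+x/3,50+y/3); T=lambda x,y:(ct,215+x/6,155+y/6)
for n,w,tt,z in (('handle',(552,313),(145,86),.173),('+y',(518,37),(42,118),.150),('-y',(411,530),(272,70),.150)):
    print(n,tri(W(*w),T(*tt)),onz(*W(*w),z))
p=onz(*W(518,37),.15);m=onz(*W(411,530),.15);d=(p-m)[:2];print('width',np.linalg.norm(d),'yaw',np.degrees(np.arctan2(d[1],d[0])))
hp=onz(*W(577,212),.173);hm=onz(*W(527,415),.173);e=(hp-hm)[:2];print('hw',np.linalg.norm(e),np.degrees(np.arctan2(e[1],e[0])))
y=np.r_[d/np.linalg.norm(d),0]; n=np.array([-y[1],y[0],0]); n*=np.sign(-n[0]); cen=(p+m)/2
for off in (.005,.003):
  o0=cen+n*off; P={}
  for k,w in (('piv',(398,292)),('tip',(225,261)),('bob',(299,274)),('red',(246,222))):
    o,r=ray(*W(*w)); X=o+r*((o0-o)@n)/(r@n); P[k]=np.array([(X-cen)@y,X[2]])
  ang=lambda k:np.degrees(np.arctan2(P[k][0]-P['piv'][0],P['piv'][1]-P[k][1]))
  print(off,P,[(k,ang(k),np.linalg.norm(P[k]-P['piv'])) for k in('tip','bob','red')])
E
```

```text
handle (array([0.5551, 0.2109, 0.1686]), [np.float64(0.0016076107032965692), np.float64(0.0016076107032964991)]) [0.5518 0.2122 0.173 ]
+y (array([0.5444, 0.2666, 0.1433]), [np.float64(0.001520497056964273), np.float64(0.0015204970569642953)]) [0.5396 0.2664 0.15  ]
-y (array([0.5653, 0.1543, 0.1462]), [np.float64(0.0016689162646719943), np.float64(0.0016689162646720155)]) [0.563  0.1565 0.15  ]
width 0.11230163333416211 yaw 102.04718049795838
hw 0.042024150581267725 101.89162418344894
0.005 {'piv': array([0.0002, 0.137 ]), 'tip': array([-0.    ,  0.0613]), 'bob': array([0.0002, 0.0987]), 'red': array([0.0126, 0.0694])} [('tip', np.float64(-0.20805452993542276), np.float64(0.07570406297791712)), ('bob', np.float64(-0.10332148729241995), np.float64(0.03829061901078579)), ('red', np.float64(10.32376276630137), np.float64(0.06865519889720595))]
0.003 {'piv': array([-0.0001,  0.1343]), 'tip': array([-0.0004,  0.0577]), 'bob': array([-0.0002,  0.0956]), 'red': array([0.0123, 0.066 ])} [('tip', np.float64(-0.20805452993539766), np.float64(0.07655933084470481)), ('bob', np.float64(-0.10332148729240785), np.float64(0.038723207893748175)), ('red', np.float64(10.323762766301373), np.float64(0.0694308321088848))]
```

The red mark reads about 10° to +y, and the pointer reads -0.2°, which is a good check. The gauge centre is at (0.555, 0.2105), yaw 102°. The handle top triangulates to about 0.169, so the handle centre is at about 0.157. Now to grasp.

```bash
python3 -c "
from h import *
st(); plan([(.175,.072,0,0,5),(0,0,-.092,0,4)])"
```

```text
t 2.2 p [0.3803 0.1376 0.2311] yaw 101.55 F [0.25 0.17 0.22] M [-0.004 -0.03  -0.01 ] w 0.999
[{"translation": [0.0071, 0.0372, -0.0], "spin": 0.0}, {"translation": [0.0071, 0.0372, -0.0], "spin": 0.0}, {"translation": [0.0071, 0.0372, -0.0], "spin": 0.0}, {"translation": [0.0071, 0.0372, -0.0], "spin": 0.0}, {"translation": [0.0071, 0.0372, -0.0], "spin": 0.0}]
[{"translation": [0.0, 0.0, 0.023], "spin": 0.0}, {"translation": [0.0, 0.0, 0.023], "spin": 0.0}, {"translation": [0.0, 0.0, 0.023], "spin": 0.0}, {"translation": [0.0, 0.0, 0.023], "spin": 0.0}]
```

>>> {"op": "play_rows", "data": {"series": [{"translation": [0.0072,0.0372,0],"spin": 0},{"translation": [0.0072,0.0372,0],"spin": 0},{"translation": [0.0072,0.0372,0],"spin": 0},{"translation": [0.0072,0.0372,0],"spin": 0},{"translation": [0.0072,0.0372,0],"spin": 0}]}}

```text
time: 2.7
tool_pos: [0.5578, 0.2081, 0.2308]
tcp_rot: [1.992, 2.429, -0.001]
wrist_force: [-0.6, -0.0, -0.4]
width: 1.001
```

>>> {"op": "play_rows", "data": {"series": [{"translation": [0,0,0],"spin": 0},{"translation": [0,0,0.005],"spin": 0}], "jaw": 0.2}}

```text
time: 2.9
tool_pos: [0.5568, 0.2083, 0.2259]
tcp_rot: [-1.991, -2.43, 0.001]
wrist_force: [0.4, 0.3, 0.2]
width: 0.691
```

```bash
python3 - <<'E'
from h import *
st(); snap('wrist','w2.png'); st()
E
```

```text
t 2.9 p [0.5568 0.2083 0.2259] yaw 101.33 F [0.41 0.25 0.18] M [-0.015 -0.001  0.003] w 0.691
t 2.95 p [0.5552 0.2081 0.2246] yaw 101.35 F [-1.12 -0.22 -1.03] M [-0.025 -0.02   0.026] w 0.61
```

View pics/w2.png

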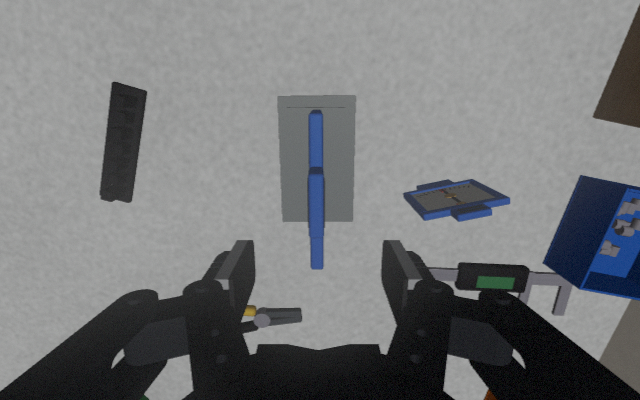

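The gauge is centred between the fingers (column 316, fingers' middle 320), and the handle spans rows 172–238. I'll descend and grip.

```bash
python3 -c "
from h import *
im,c=load('w2.png')
for z in (.169,.173): print(onz(c,316,173,z),onz(c,316,236,z), onz(c,316,205,z))
plan([(0,0.0025,-.087,0,4)])"
```

```text
[0.55067108 0.23362579 0.169     ] [0.55890921 0.19200069 0.169     ] [0.55474082 0.21306244 0.169     ]
[0.55053107 0.23446588 0.173     ] [0.55860407 0.19367512 0.173     ] [0.55451924 0.2143147  0.173     ]
[{"translation": [0.0006, 0.0002, 0.0217], "spin": 0.0}, {"translation": [0.0006, 0.0002, 0.0217], "spin": 0.0}, {"translation": [0.0006, 0.0002, 0.0217], "spin": 0.0}, {"translation": [0.0006, 0.0002, 0.0217], "spin": 0.0}]
```

>>> {"op": "play_rows", "data": {"series": [{"translation": [0.001,0,0.022],"spin": 0},{"translation": [0.001,0,0.022],"spin": 0},{"translation": [0.001,0,0.022],"spin": 0},{"translation": [0.0005,0,0.019],"spin": 0},{"translation": [0,0,0],"spin": 0}]}}

```text
time: 3.45
tool_pos: [0.5511, 0.2115, 0.138]
tcp_rot: [-1.987, -2.429, 0.009]
wrist_force: [0.1, -0.9, 0.4]
width: 0.602
```

>>> {"op": "play_rows", "data": {"series": [{"translation": [0,0,0],"spin": 0},{"translation": [0,0,0],"spin": 0},{"translation": [0,0,0],"spin": 0},{"translation": [0,0,0],"spin": 0},{"translation": [0,0,0],"spin": 0}], "jaw": -1, "force": 30}}

```text
time: 3.95
tool_pos: [0.5558, 0.2138, 0.1432]
tcp_rot: [1.987, 2.432, 0.003]
wrist_force: [-1.4, -0.6, 6.2]
width: 0.116
```

>>> {"op": "play_rows", "data": {"series": [{"translation": [0,0,0],"spin": 0},{"translation": [0,0,0],"spin": 0},{"translation": [0,0,-0.008],"spin": 0},{"translation": [0,0,-0.008],"spin": 0},{"translation": [0,0,0],"spin": 0}]}}

```text
time: 4.45
tool_pos: [0.5558, 0.2141, 0.159]
tcp_rot: [1.987, 2.432, 0.004]
wrist_force: [-1.3, -0.3, -0.4]
width: 0.112
```

```bash
python3 -c "
from h import *
st(); plan([(0,0,0,0,1)])"
```

```text
t 4.45 p [0.5558 0.2141 0.159 ] yaw 101.51 F [-1.26 -0.27 -0.44] M [-0.    -0.024 -0.026] w 0.112
[{"translation": [0.0, 0.0, 0.0], "spin": 0.0}]
```

Gripped (opening 9.5 mm) with the tongue still about 10 mm deep in the holder. I'll use the holder slot to swing the gauge about 8° in the pads, to match the lean of the foot's slot.

>>> {"op": "play_rows", "data": {"series": [{"translation": [-0.005,0,0],"spin": 0},{"translation": [-0.006,0,0],"spin": 0},{"translation": [-0.006,0,0],"spin": 0},{"translation": [-0.005,0,0],"spin": 0},{"translation": [0,0,0],"spin": 0}]}}

```text
time: 4.95
tool_pos: [0.5594, 0.1913, 0.1572]
tcp_rot: [1.989, 2.432, -0.0]
wrist_force: [0.4, 1.7, -0.0]
width: 0.111
```

```bash
python3 - <<'E'
from h import *
st(); a,_=snap('wrist','w3.png'); b,_=snap('side','s3.png'); t,_=snap('top','t3.png')
z=lambda im,x,y,w,h,k:cv2.resize(im[y:y+h,x:x+w],None,fx=k,fy=k,interpolation=cv2.INTER_CUBIC)
A=z(a,220,0,200,300,2); B=z(b,310,130,60,70,5)[:300]; T=z(t,215,150,60,60,5)
cv2.imwrite('pics/c3.png',np.hstack([A,np.vstack([B,T])]))
E
```

```text
t 4.95 p [0.5594 0.1913 0.1572] yaw 101.45 F [ 0.38  1.68 -0.02] M [0.443 0.029 0.023] w 0.111
```

View pics/c3.png

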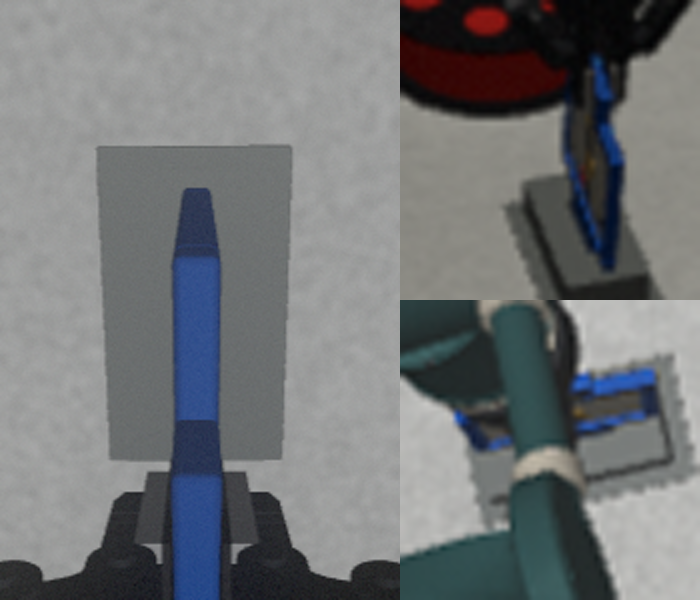

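The wrist view shows the gauge leaning: the frame's lower +y corner is at row 94, its upper corner at 127, and the handle's end at 210–237. From these rows I'll solve for the lean and the grip offset.

```bash
cat > fit.py <<'E'
from h import *
from scipy.optimize import least_squares
def fit(rows,c,tcp,yaw,u=318):
    """gauge-plane fit: lean (deg, + = to +y), handle-centre offset along tool x and up from TCP (mm)"""
    G=np.array([[58,-123],[58,-11],[22,-11],[22,12]])/1e3
    ex=np.array([np.cos(yaw),np.sin(yaw),0]); ez=np.array([0,0,1])
    def res(p):
        th,a,b=p; r=[]
        for (y,z),v in zip(G,rows):
            Y=a+y*np.cos(th)+z*np.sin(th); Z=b-y*np.sin(th)+z*np.cos(th)
            r.append(proj(c,tcp+ex*Y+ez*Z)[1]-v)
        return r
    s=least_squares(res,[0,0,.015],x_scale=[.1,.01,.01]); return np.degrees(s.x[0]),s.x[1]*1e3,s.x[2]*1e3,s.fun
E
python3 - <<'E'
from fit import *
np.set_printoptions(precision=3,suppress=True)
im,c=load('w3.png')
print(fit([94,127,210,237],c,np.array([.5594,.1913,.1572]),np.radians(101.45)))
E
```

```text
(np.float64(-7.655190705008443), np.float64(0.2682001280969647), np.float64(16.02803480244881), array([ 0.049,  0.011, -0.21 ,  0.142]))
```

The lean is -7.7° and the handle centre sits 16 mm above the TCP, with residuals under 0.3 px. I'll lift out and carry the gauge beside the foot for a close look.

```bash
python3 -c "
from h import *
st(); plan([(0,0,.075,0,3),(-.077,-.451,0,-11.5,12)])"
```

```text
t 5.1 p [0.5592 0.1916 0.1571] yaw 101.5 F [-0.33  1.27  0.65] M [ 0.293 -0.027 -0.018] w 0.113
[{"translation": [-0.0, -0.0, -0.025], "spin": 0.0}, {"translation": [-0.0, -0.0, -0.025], "spin": 0.0}, {"translation": [-0.0, -0.0, -0.025], "spin": 0.0}, {"translation": [-0.0356, -0.0138, 0.0], "spin": 0.192}, {"translation": [-0.0358, -0.0132, 0.0], "spin": 0.192}]
[{"translation": [-0.036, -0.0126, 0.0], "spin": 0.192}, {"translation": [-0.0362, -0.012, 0.0], "spin": 0.192}, {"translation": [-0.0364, -0.0114, 0.0], "spin": 0.192}, {"translation": [-0.0366, -0.0108, 0.0], "spin": 0.192}, {"translation": [-0.0368, -0.0101, 0.0], "spin": 0.192}]
[{"translation": [-0.0369, -0.0095, 0.0], "spin": 0.192}, {"translation": [-0.0371, -0.0089, 0.0], "spin": 0.192}, {"translation": [-0.0372, -0.0083, 0.0], "spin": 0.192}, {"translation": [-0.0373, -0.0077, 0.0], "spin": 0.192}, {"translation": [-0.0375, -0.007, 0.0], "spin": 0.192}]
```

>>> {"op": "play_rows", "data": {"series": [{"translation": [0,0,-0.025],"spin": 0},{"translation": [0,0,-0.025],"spin": 0},{"translation": [0,0,-0.025],"spin": 0},{"translation": [-0.036,-0.014,0.0],"spin": 0.19},{"translation": [-0.036,-0.013,0.0],"spin": 0.19}]}}

```text
time: 5.6
tool_pos: [0.5469, 0.1158, 0.2333]
tcp_rot: [2.023, 2.4, 0.001]
wrist_force: [-0.1, 0.0, -1.7]
width: 0.109
```

>>> {"op": "play_rows", "data": {"series": [{"translation": [-0.036,-0.0125,0.0],"spin": 0.19},{"translation": [-0.036,-0.012,0.0],"spin": 0.19},{"translation": [-0.036,-0.0115,0.0],"spin": 0.19},{"translation": [-0.037,-0.011,0.0],"spin": 0.19},{"translation": [-0.037,-0.01,0.0],"spin": 0.19}]}}

```text
time: 6.1
tool_pos: [0.5134, -0.0736, 0.2319]
tcp_rot: [2.126, 2.313, -0.002]
wrist_force: [0.8, 0.6, -1.4]
width: 0.108
```

>>> {"op": "play_rows", "data": {"series": [{"translation": [-0.037,-0.0095,0.0],"spin": 0.19},{"translation": [-0.037,-0.009,0.0],"spin": 0.19},{"translation": [-0.037,-0.008,0.0],"spin": 0.19},{"translation": [-0.037,-0.008,0.0],"spin": 0.19},{"translation": [-0.037,-0.007,0.0],"spin": 0.19}]}}

```text
time: 6.6
tool_pos: [0.4813, -0.2604, 0.2318]
tcp_rot: [-2.219, -2.222, 0.002]
wrist_force: [0.3, -0.0, -1.4]
width: 0.114
```

>>> {"op": "play_rows", "data": {"series": [{"translation": [0,0,0],"spin": 0.0},{"translation": [0,0,0],"spin": 0.0},{"translation": [0,0,0],"spin": 0.0},{"translation": [0,0,0],"spin": 0.0}]}}

```text
time: 7.0
tool_pos: [0.4826, -0.2576, 0.2321]
tcp_rot: [-2.217, -2.225, 0.0]
wrist_force: [-0.1, 1.0, 0.0]
width: 0.111
```

```bash
python3 - <<'E'
from h import *
st(); a,c=snap('wrist','w4.png'); print(proj(c,np.array([.5425,-.24,.06])))
cv2.imwrite('pics/c4.png',cv2.resize(a[20:320,270:530],None,fx=2,fy=2,interpolation=cv2.INTER_CUBIC))
E
```

```text
t 7.0 p [ 0.4826 -0.2576  0.2321] yaw 90.2 F [-0.1   0.99  0.  ] M [-0.017  0.026 -0.004] w 0.111
[379.30539624 157.19985991]
```

View pics/c4.png

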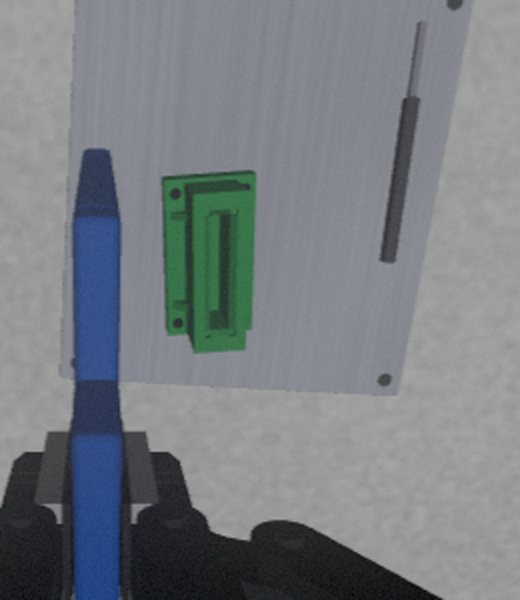

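The wrist crop shows the slot mouth at crop (206–236, 209–334), centre at pixel (380.5,156), within about 1 px of the triangulated prediction. The gauge still leans. Now I'll compute the fit.

```bash
python3 - <<'E'
from fit import *
np.set_printoptions(precision=4,suppress=True)
im,c=load('w4.png'); tcp=np.array([.4826,-.2576,.2321])
L,a,b,r=fit([94.5,128.5,210,237],c,tcp,np.radians(90.2)); print('lean',L,a,b,r)
W=lambda x,y:(c,270+x/2,20+y/2)
p=onz(*W(221.5,210),.0627+.0045); m=onz(*W(220.5,334),.0627-.0045); print(p,m,np.linalg.norm(p-m)); d=p-m
print('yaw slot',np.degrees(np.arctan2(d[1],d[0])))
for q in (((193,194),(197,352)),((252,191),(245,349))):
    p2=onz(*W(*q[0]),.0683);m2=onz(*W(*q[1]),.0571);e=p2-m2;print(p2,m2,np.degrees(np.arctan2(e[1],e[0])))
for X in ((99,217),(98,380)): # gauge mid line in plane
    print(onz(*W(*X),.23))
t,ct=load('top0.png')
print(tri(W(221,272),(ct,355+(611-396)/6,155+121/6)))
th=np.radians(L); s=np.array([a-123*np.sin(th),b-123*np.cos(th)]);print('seat rel tcp (toolx,z) mm',s,'tongue foot',a-148*np.sin(th),b-148*np.cos(th))
E
```

```text
lean -7.900526040646693 -0.36076707050603385 14.017197405300404 [ 0.0186  0.0043 -0.0798  0.0542]
[ 0.5408 -0.2089  0.0672] [ 0.5454 -0.2703  0.0582] 0.062277051607694034
yaw slot 94.26300111279605
[ 0.5272 -0.2017  0.0683] [ 0.5342 -0.2801  0.0571] 95.13801579654327
[ 0.5541 -0.2003  0.0683] [ 0.5585 -0.2784  0.0571] 93.2074614859984
[ 0.4835 -0.2     0.23  ]
[ 0.4834 -0.2374  0.23  ]
(array([ 0.5369, -0.2333,  0.0947]), [np.float64(8.87329637389895e-05), np.float64(8.8732963738941e-05)])
seat rel tcp (toolx,z) mm [  16.546  -107.8153] tongue foot 19.98237165521845 -132.578016386917
```

Slot mouth at about (0.543, -0.240, 0.063), yaw 94.2°. The seat lies 16.5 mm along tool x and 108 mm below the TCP. Next I go above the slot, lined up on its leaning axis.

```bash
python3 -c "
from h import *
st(); plan([(.0616,-.0073,0,4,3)])"
```

```text
t 7.05 p [ 0.4827 -0.2576  0.2322] yaw 90.21 F [-0.15  0.11  0.36] M [-0.042 -0.05  -0.023] w 0.113
[{"translation": [-0.0025, 0.0205, -0.0], "spin": -0.267}, {"translation": [-0.003, 0.0205, -0.0], "spin": -0.267}, {"translation": [-0.0035, 0.0204, -0.0], "spin": -0.267}]
```

>>> {"op": "play_rows", "data": {"series": [{"translation": [-0.0025,0.0205,0],"spin": -0.27},{"translation": [-0.003,0.0205,0],"spin": -0.27},{"translation": [-0.0035,0.0205,0],"spin": -0.26},{"translation": [0,0,0],"spin": 0},{"translation": [0,0,0],"spin": 0}]}}

```text
time: 7.55
tool_pos: [0.5442, -0.2652, 0.232]
tcp_rot: [-2.138, -2.3, 0.001]
wrist_force: [-0.2, 0.6, -1.2]
width: 0.108
```

>>> {"op": "play_rows", "data": {"series": [{"translation": [0.002,0,0.0149],"spin": 0},{"translation": [0.002,0,0.0149],"spin": 0},{"translation": [0,0,0],"spin": 0},{"translation": [0,0,0],"spin": 0},{"translation": [0,0,0],"spin": 0}]}}

```text
time: 8.05
tool_pos: [0.5438, -0.2623, 0.2026]
tcp_rot: [2.141, 2.299, 0.0]
wrist_force: [0.2, -0.4, -0.5]
width: 0.117
```

```bash
python3 - <<'E'
from h import *
st(); a,c=snap('wrist','w5.png'); print(proj(c,np.array([.5432,-.2398,.0627])))
cv2.imwrite('pics/c5.png',cv2.resize(a[20:260,230:430],None,fx=2.5,fy=2.5,interpolation=cv2.INTER_CUBIC))
E
```

```text
t 8.05 p [ 0.5438 -0.2623  0.2026] yaw 94.09 F [ 0.16 -0.38 -0.52] M [-0.041  0.001 -0.014] w 0.117
[318.58458818 157.23024586]
```

View pics/c5.png

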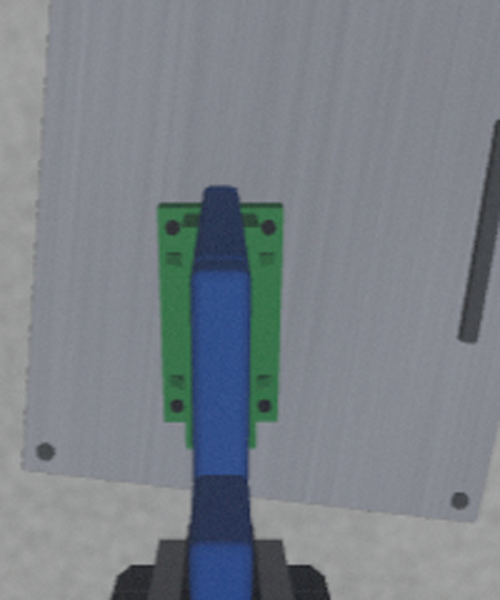

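The frame end (column 220.5) is centred on the flange (220.5) and the yaw agrees. I'll go down along the slot axis in stages.

>>> {"op": "play_rows", "data": {"series": [{"translation": [0.0007,0,0.005],"spin": 0},{"translation": [0.0007,0,0.005],"spin": 0},{"translation": [0.0007,0,0.005],"spin": 0},{"translation": [0,0,0],"spin": 0},{"translation": [0,0,0],"spin": 0}]}}

```text
time: 8.6
tool_pos: [0.5436, -0.26, 0.1871]
tcp_rot: [-2.14, -2.299, 0.0]
wrist_force: [-0.5, 0.7, -0.4]
width: 0.11
```

```bash
python3 -c "
from h import *
st()"
```

```text
t 8.6 p [ 0.5436 -0.26    0.1871] yaw 94.11 F [-0.46  0.68 -0.42] M [-0.042  0.06  -0.047] w 0.11
```

>>> {"op": "play_rows", "data": {"series": [{"translation": [0.0006,0,0.004],"spin": 0},{"translation": [0.0006,0,0.004],"spin": 0},{"translation": [0.0006,0,0.004],"spin": 0},{"translation": [0,0,0],"spin": 0},{"translation": [0,0,0],"spin": 0}]}}

```text
time: 9.1
tool_pos: [0.5435, -0.2582, 0.1752]
tcp_rot: [-2.14, -2.299, 0.0]
wrist_force: [0.0, 0.1, -0.8]
width: 0.108
```

>>> {"op": "play_rows", "data": {"series": [{"translation": [0.0003,0,0.002],"spin": 0},{"translation": [0.0003,0,0.002],"spin": 0},{"translation": [0,0,0],"spin": 0},{"translation": [0,0,0],"spin": 0}]}}

```text
time: 9.5
tool_pos: [0.5435, -0.2577, 0.1714]
tcp_rot: [-2.14, -2.299, 0.0]
wrist_force: [0.2, -0.9, -1.7]
width: 0.111
```

>>> {"op": "play_rows", "data": {"series": [{"translation": [0.0003,0,0.002],"spin": 0},{"translation": [0,0,0],"spin": 0},{"translation": [0,0,0],"spin": 0}]}}

```text
time: 9.8
tool_pos: [0.5441, -0.2578, 0.1703]
tcp_rot: [2.139, 2.298, 0.0]
wrist_force: [-0.1, -0.6, 3.1]
width: 0.111
```

```bash
python3 -c "
from h import *
st()"
```

```text
t 9.8 p [ 0.5441 -0.2578  0.1703] yaw 94.11 F [-0.07 -0.62  3.08] M [-0.029  0.023  0.002] w 0.111
```

Contact comes at z = 0.1703, against a predicted home of 0.1705. I'll press a little more and confirm from images.

>>> {"op": "play_rows", "data": {"series": [{"translation": [0.0002,0,0.002],"spin": 0},{"translation": [0,0,0],"spin": 0},{"translation": [0,0,0],"spin": 0},{"translation": [0,0,0],"spin": 0}]}}

```text
time: 10.2
tool_pos: [0.5447, -0.258, 0.1702]
tcp_rot: [2.138, 2.297, 0.001]
wrist_force: [-1.5, 0.4, 9.2]
width: 0.109
```

```bash
python3 - <<'E'
from h import *
st(); a,c=snap('wrist','w6.png'); b,cb=snap('side','s6.png')
z=lambda im,x,y,w,h,k:cv2.resize(im[y:y+h,x:x+w],None,fx=k,fy=k,interpolation=cv2.INTER_CUBIC)
cv2.imwrite('pics/c6.png',np.hstack([z(a,230,20,160,240,2.5),z(b,320,205,66,100,6)]))
E
```

```text
t 10.2 p [ 0.5447 -0.258   0.1702] yaw 94.11 F [-1.55  0.35  9.17] M [ 0.141  0.458 -0.006] w 0.109
```

View pics/c6.png

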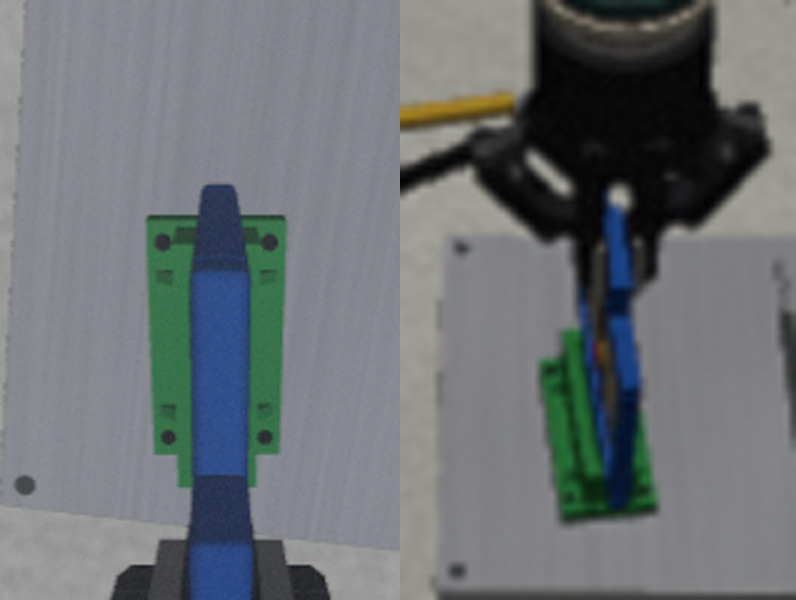

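The gauge is home: firm contact at 9 N, centred, and the frame is parallel to the collar. Now I rock it by moving the handle on an arc about the rib (radius about 174 mm), with a light grip so the gauge can pivot in the pads.

>>> {"op": "play_rows", "data": {"series": [{"translation": [0,0,0],"spin": 0},{"translation": [0.0031,0,-0.0005],"spin": 0},{"translation": [0.0031,0,-0.0004],"spin": 0},{"translation": [0.0031,0,-0.0004],"spin": 0},{"translation": [0,0,0],"spin": 0}], "force": 20}}

```text
time: 10.8
tool_pos: [0.5441, -0.2497, 0.1713]
tcp_rot: [2.136, 2.296, -0.001]
wrist_force: [-1.5, -2.5, 7.5]
width: 0.111
```

>>> {"op": "play_rows", "data": {"series": [{"translation": [0.0031,0,-0.0003],"spin": 0},{"translation": [0.0031,0,-0.0003],"spin": 0},{"translation": [0.0031,0,-0.0003],"spin": 0},{"translation": [0,0,0],"spin": 0},{"translation": [0,0,0],"spin": 0}]}}

```text
time: 11.3
tool_pos: [0.5434, -0.2402, 0.172]
tcp_rot: [2.137, 2.297, -0.001]
wrist_force: [-0.8, -2.0, 7.8]
width: 0.114
```

```bash
python3 - <<'E'
from h import *
st(); a,c=snap('wrist','w7.png'); a6,_=load('w6.png')
for im in (a6,a):
    hsv=cv2.cvtColor(im,cv2.COLOR_BGR2HSV); g=cv2.inRange(hsv,(50,100,40),(80,255,255)); ys,xs=np.where(g); print('green',xs.min(),xs.max(),ys.min(),ys.max())
    v=hsv[60:280,318,2].astype(int); d=np.diff(cv2.GaussianBlur(v.astype(np.float32),(1,5),0).ravel()); i=np.argsort(-abs(d))[:8]; print(sorted((int(k)+60,round(float(d[k]),1)) for k in i))
E
```

```text
t 11.3 p [ 0.5434 -0.2402  0.172 ] yaw 94.13 F [-0.83 -2.05  7.78] M [-0.581  0.371 -0.011] w 0.114
green 32 343 38 214
[(92, -16.2), (93, -17.4), (127, 13.5), (128, 12.0), (208, -14.6), (209, -21.0), (210, -13.7), (237, 12.1)]
green 39 343 60 230
[(109, -13.9), (110, -21.4), (111, -16.8), (130, 15.2), (131, 14.9), (211, -21.1), (212, -20.8), (234, 14.1)]
```

```bash
python3 - <<'E'
from fit import *
np.set_printoptions(precision=3,suppress=True)
for f,rows,t in (('w6.png',[93,128,209.5,237],[.5447,-.258,.1702]),('w7.png',[110.5,131,212,234.3],[.5434,-.2402,.172])):
    im,c=load(f); t=np.array(t); L,a,b,r=fit(rows,c,t,np.radians(94.1)); th=np.radians(L)
    ex=np.array([np.cos(np.radians(94.1)),np.sin(np.radians(94.1)),0]); s=t+ex*(a-123*np.sin(th))/1e3+[0,0,(b-123*np.cos(th))/1e3]
    rib=s+ex*(6*np.cos(th)-47*np.sin(th))/1e3+np.array([0,0,-6*np.sin(th)-47*np.cos(th)])/1e3
    print(f,L,a,b,r,'seat',s,'rib if rigid',rib)
    hsv=cv2.cvtColor(im,cv2.COLOR_BGR2HSV); g=cv2.inRange(hsv,(50,100,40),(80,255,255)); g[:,:270]=0;g[:,370:]=0
    for x in (300,336,302,334): ys=np.where(g[:,x])[0]; print(x,ys.min(),ys.max(),end=' | ')
    print()
E
```

```text
w6.png -8.15919288372575 -0.2177484509006667 14.092089789809394 [-0.    -0.     0.002 -0.001] seat [ 0.543 -0.241  0.063] rib if rigid [ 0.543 -0.228  0.017]
300 108 201 | 336 108 200 | 302 108 214 | 334 108 200 | 
w7.png -2.66003136736495 -1.2987209917877385 13.939835970535432 [-0.001 -0.     0.003 -0.002] seat [ 0.543 -0.236  0.063] rib if rigid [ 0.543 -0.228  0.016]
300 127 218 | 336 126 218 | 302 126 230 | 334 127 218 |
```

The lean is now -2.7° and the inferred rib point is unchanged at (0.543, -0.228, 0.0165), so the foot is rolling without sliding. Continuing.

>>> {"op": "play_rows", "data": {"series": [{"translation": [0.0031,0,-0.0002],"spin": 0},{"translation": [0.0031,0,-0.0001],"spin": 0},{"translation": [0.0031,0,-0.0001],"spin": 0},{"translation": [0.0031,0,0],"spin": 0},{"translation": [0.0031,0,0],"spin": 0}]}}

```text
time: 11.85
tool_pos: [0.5422, -0.2247, 0.1723]
tcp_rot: [2.137, 2.297, -0.001]
wrist_force: [-1.8, -1.8, 7.1]
width: 0.115
```

>>> {"op": "play_rows", "data": {"series": [{"translation": [0.0031,0,0.0001],"spin": 0},{"translation": [0.0031,0,0.0002],"spin": 0},{"translation": [0.0031,0,0.0002],"spin": 0},{"translation": [0.0031,0,0.0002],"spin": 0},{"translation": [0,0,0],"spin": 0}]}}

```text
time: 12.35
tool_pos: [0.5413, -0.2118, 0.1715]
tcp_rot: [2.137, 2.297, -0.0]
wrist_force: [-2.3, -1.4, 6.8]
width: 0.111
```

>>> {"op": "play_rows", "data": {"series": [{"translation": [0,0,0],"spin": 0},{"translation": [0,0,0],"spin": 0}]}}

```text
time: 12.55
tool_pos: [0.5413, -0.2119, 0.1715]
tcp_rot: [2.137, 2.297, -0.0]
wrist_force: [-1.4, -0.9, 7.0]
width: 0.112
```

```bash
cat > look.py <<'E'
from fit import *
import sys
np.set_printoptions(precision=4,suppress=True)
f=sys.argv[1]; st(); s0=bot.read_state(); a,c=snap('wrist',f)
hsv=cv2.cvtColor(a,cv2.COLOR_BGR2HSV)
d=np.diff(cv2.GaussianBlur(hsv[:,314:323,2].astype(np.float32).mean(1).reshape(-1,1),(1,5),0).ravel())
print([(k,round(float(d[k]),1)) for k in range(60,290) if abs(d[k])>4])
g=cv2.inRange(hsv,(50,100,40),(80,255,255))
for x in (300,336): ys=np.where(g[:,x])[0]; print(x,ys.min(),ys.max())
E
python3 look.py w8.png
```

```text
t 12.55 p [ 0.5413 -0.2119  0.1715] yaw 94.13 F [-1.4  -0.87  7.04] M [-0.451  0.359 -0.018] w 0.112
[(135, -9.6), (136, -10.5), (138, 8.5), (139, 9.6), (140, 7.0), (214, -5.9), (215, -20.2), (216, -28.8), (217, -18.6), (218, -4.6), (229, 9.2), (230, 14.9), (231, 15.5), (232, 11.9), (233, 8.6), (234, 6.7), (235, 4.4)]
300 156 235
336 156 235
```

```bash
cat > sol.py <<'E'
from fit import *
np.set_printoptions(precision=4,suppress=True)
def sol(f,rows,t,yaw=94.1):
    im,c=load(f); t=np.array(t); L,a,b,r=fit(rows,c,t,np.radians(yaw)); th=np.radians(L)
    ex=np.array([np.cos(np.radians(yaw)),np.sin(np.radians(yaw)),0]); s=t+ex*(a-123*np.sin(th))/1e3+[0,0,(b-123*np.cos(th))/1e3]
    rib=s+ex*(6*np.cos(th)-47*np.sin(th))/1e3+np.array([0,0,-6*np.sin(th)-47*np.cos(th)])/1e3
    # foot's own lean from the flange's +y top edge (42 mm +y, 30 mm below collar top) seen in the picture
    from scipy.optimize import brentq
    print(f,'lean',L,a,b,r,'seat',s,'rib if rigid',rib)
    R0=np.array([.543,-.228,.017])
    for l in (-8,L-3,L,L+3):
        q=np.radians(l); p=R0+ex*.005*(q+.14); 
        y,z=.042-.006,.017
        P=p+ex*(y*np.cos(q)+z*np.sin(q))+np.array([0,0,-y*np.sin(q)+z*np.cos(q)]); print('  foot lean',round(l,1),'flange edge row',proj(c,P)[1].round(1))
E
python3 - <<'E'
from sol import *
sol('w6.png',[93,128,209.5,237],[.5447,-.258,.1702])
sol('w7.png',[110.5,131,212,234.3],[.5434,-.2402,.172])
sol('w8.png',[136,139.5,216.3,231],[.5413,-.2119,.1715])
E
```

```text
w6.png lean -8.15919288372575 -0.2177484509006667 14.092089789809394 [-0.0004 -0.0001  0.0015 -0.001 ] seat [ 0.5435 -0.2408  0.0625] rib if rigid [ 0.5426 -0.2282  0.0169]
  foot lean -8 flange edge row 108.6
  foot lean -11.2 flange edge row 110.6
  foot lean -8.2 flange edge row 108.7
  foot lean -5.2 flange edge row 106.9
w7.png lean -2.66003136736495 -1.2987209917877385 13.939835970535432 [-0.0007 -0.0001  0.003  -0.0021] seat [ 0.5431 -0.2358  0.0631] rib if rigid [ 0.5425 -0.2276  0.0164]
  foot lean -8 flange edge row 130.5
  foot lean -5.7 flange edge row 129.1
  foot lean -2.7 flange edge row 127.4
  foot lean 0.3 flange edge row 125.7
w8.png lean 4.942439490633411 -4.536936090726978 9.392379041586665 [-0.0259  0.0011  0.0943 -0.0682] seat [ 0.5424 -0.227   0.0583] rib if rigid [ 0.5422 -0.2251  0.011 ]
  foot lean -8 flange edge row 164.5
  foot lean 1.9 flange edge row 158.5
  foot lean 4.9 flange edge row 156.9
  foot lean 7.9 flange edge row 155.5
```

The foot's flange edge and the TCP travel both put the lean at about +6.5°. The frame's lower corner is now nearly hidden, so that fit is weak. I'll go about 3.5° further and view.

>>> {"op": "play_rows", "data": {"series": [{"translation": [0.003,0,0.0002],"spin": 0},{"translation": [0.003,0,0.0003],"spin": 0},{"translation": [0.003,0,0.0003],"spin": 0},{"translation": [0.002,0,0.0003],"spin": 0},{"translation": [0,0,0],"spin": 0}]}}

```text
time: 13.1
tool_pos: [0.5404, -0.2007, 0.1701]
tcp_rot: [2.137, 2.298, -0.0]
wrist_force: [-1.4, -0.8, 6.4]
width: 0.114
```

>>> {"op": "play_rows", "data": {"series": [{"translation": [0,0,0],"spin": 0},{"translation": [0,0,0],"spin": 0},{"translation": [0,0,0],"spin": 0},{"translation": [0,0,0],"spin": 0},{"translation": [0,0,0],"spin": 0}]}}

```text
time: 13.6
tool_pos: [0.5404, -0.2008, 0.1702]
tcp_rot: [2.138, 2.297, 0.0]
wrist_force: [-1.8, -0.8, 7.0]
width: 0.11
```

```bash
python3 look.py w9.png; python3 - <<'E'
from h import *
a,_=load('w9.png'); b,_=snap('side','s9.png'); t,_=snap('top','t9.png')
z=lambda im,x,y,w,h,k:cv2.resize(im[y:y+h,x:x+w],None,fx=k,fy=k,interpolation=cv2.INTER_CUBIC)
cv2.imwrite('pics/c9.png',np.hstack([z(a,240,80,140,200,3),np.vstack([z(b,325,205,60,75,6)[:360],z(t,365,155,60,40,6)])]))
E
```

```text
t 13.6 p [ 0.5404 -0.2008  0.1702] yaw 94.12 F [-1.83 -0.77  7.03] M [-0.457  0.297  0.002] w 0.11
[(138, -10.6), (139, -11.3), (141, 9.6), (142, 10.6), (143, 7.2), (216, -5.7), (217, -20.5), (218, -29.4), (219, -19.0), (220, -4.6), (227, 4.2), (228, 10.3), (229, 15.3), (230, 15.3), (231, 11.9), (232, 9.0), (233, 6.9), (234, 4.4)]
300 167 235
336 167 235
```

View pics/c9.png

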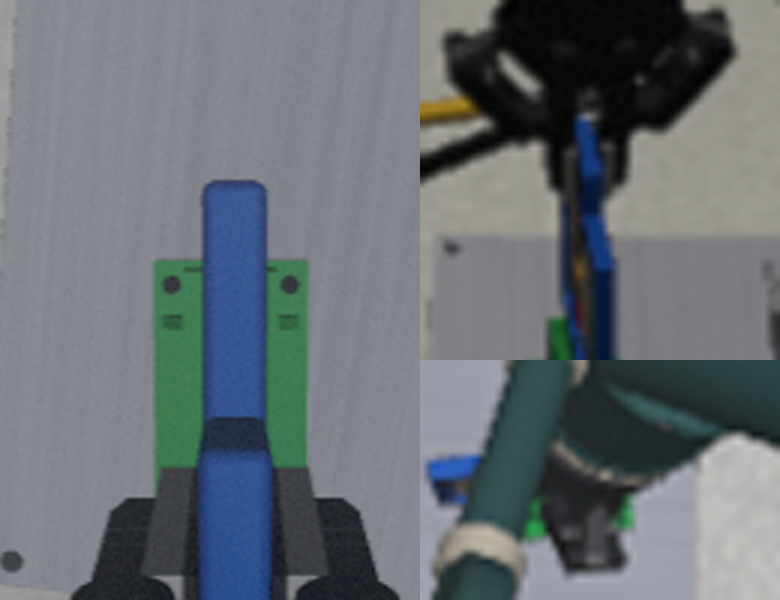

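The lower corner is now hidden; visible rows are the frame's upper corner at 140 and the handle's end at 218–230. I'll refit with these, plus the flange edge for the foot's lean.

```bash
python3 - <<'E'
from sol import *
yaw=np.radians(94.1); ex=np.array([np.cos(yaw),np.sin(yaw),0])
G=np.array([[58,-11],[22,-11],[22,12]])/1e3
# A: rows only (3 unknowns). B: gauge rigid on the foot rolling on the rib (1 unknown), each row apart
for f,rows,fl in (('w6.png',[128,209.5,237],108),('w7.png',[131,212,234.3],126.5),('w8.png',[139,216.3,231],156),('w9.png',[141,218.3,230],167)):
    im,c=load(f)
    def P(th,y,z): # slot-axes point, relative to rib
        p=np.array([.5426,-.2282,.0169])+ex*.005*(th+.1396)
        return p+ex*(y*np.cos(th)+z*np.sin(th))+np.array([0,0,-y*np.sin(th)+z*np.cos(th)])
    out=[]
    for (y,z),v in list(zip(G+[-.006,.170],rows))+[((.036,.017),fl)]:
        s=least_squares(lambda t:[proj(c,P(t[0],y,z))[1]-v],[0.]); sl=(proj(c,P(s.x[0]+.0175,y,z))[1]-v)
        out.append((round(float(np.degrees(s.x[0])),2),round(float(sl),2)))
    print(f,out)
E
```

```text
w6.png [(-8.16, -7.77), (-8.16, -6.19), (-8.16, -7.99), (-6.62, -0.59)]
w7.png [(-2.61, -7.33), (-2.57, -6.25), (-2.57, -8.21), (-0.73, -0.52)]
w8.png [(5.94, -6.61), (6.33, -6.26), (6.21, -8.36), (7.21, -0.46)]
w9.png [(9.59, -6.31), (9.84, -6.23), (9.69, -8.35), (11.24, -0.42)]
```

All three rows independently give a lean of 9.6–9.8°, against a mark at 9.6–10.3°. The press is 7 N and steady, so I'm handing it in.

```bash
python3 -c "
from h import *
st(); print(bot.finish_job()); st()"
```

```text
t 13.75 p [ 0.5404 -0.2008  0.1702] yaw 94.12 F [-0.61 -0.57  6.94] M [-0.463  0.278 -0.059] w 0.114
the job is handed in; nothing more can be done
None
the job is handed in; nothing more can be done
```

The gauge is home in the foot's slot. The foot is rocked onto its rib with the pointer very close to the red mark, still held at hand-in (13.75 s). The hand-in gave no verdict.

**What I did:** I gripped the middle-sized gauge and lifted it partway. I then swung it about 8° in the pads against its holder, so it matched the lean of the slot. It went down to firm contact at z = 0.170 m, where 0.1705 m was predicted. I rocked it on an arc about the rib with a 20 N grip.

**Last checks:**
- **Lean:** three image edges gave 9.6°, 9.7° and 9.8°. The mark, measured earlier on the dial, came out between 9.6° and 10.3°. That puts the tip under about 1 mm from it, against the 4 mm allowed.
- **Foot:** the rib point stayed put to within 1 mm in the first rocking check, so the foot rolled without sliding. After that I assumed it.
- **Push and pose:** the downward push was steady at about 7 N, and the arm was still.

**What disagreed or was not seen:**
- The foot's flange edge gave about 11.2° for the foot. That is a weak measure, and it read about 1–2° high in every earlier picture too.
- One fit at the halfway point gave 4.9°, against about 6.5° from the other cues. The frame's lower corner was nearly hidden there, so I discarded it.
- The final pointer was not seen directly, because the dial was edge-on or hidden from every camera.
- The gauge sat about 4 mm lower in its holder than the listed heights suggest, so I used the measured value.

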